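# Build a wooden crib on the pull-out tray and slide it under the engine

### The arm

A 7-joint arm with a two-finger parallel gripper is mounted at the origin on the work surface. World frame = base frame: x ahead of the robot, y to its left, z up, the work surface at z = 0. Lengths are in m, angles in rad, forces in N, time in s.
With the tool pointing down it reaches from about 0.425 to 0.825 m from the base axis. Payload 3.6 kg.
Tool frame: the origin (TCP) lies where the fingers leave the gripper's body, on its centre line; the fingertips stand 73 mm ahead of it and the grasp point (between the pads) lies 54 mm ahead of it; z points along the fingers, y is the line along which they close (so a half turn about z gives the same grasp; the last joint's range is limited). The gripper opens to 85 mm and grips with 20 to 120 N. Pads are 22 mm wide; open, the fingers measure 114 mm over their backs; the gripper's body (76 mm by 85 mm) begins 54 mm behind the grasp point. The pads swing forward as they close: fully open they stand 13 mm farther back than shut.
Start: joints at [1.196, 0.615, -0.013, 1.423, 0.008, 1.103, -0.04], TCP at [0.222, -0.611, 0.304] pointing down, gripper open.
Joint ranges: [-3.12, 3.12], [-0.3, 2.06], [-1.34, 1.32], [0.26, 2.42], [-1.36, 4.5], [0.01, 1.98], [-2.84, 2.84]. Speed limits (rad/s): [2.79, 2.79, 3.14, 3.14, 3.14, 3.14, 3.14].

### API

Orientations are given as a unit quaternion [x, y, z, w].
In Python, from station import arm, snapshot, camera_info, ticket gives the robot as it stands. Calls block until the motion is done:
- arm.movep(position, orientation): joint-space move of the TCP to a pose.
- arm.line_to(position, velocity=0.15, ori=None): straight line of the TCP; ori=None keeps the orientation; velocity is the mean speed in m/s.
- arm.move_j(angles): joint-space move.
- arm.move_gripper(opening, effort=None): opening from 0.0 (shut) to 1.0 (fully open); effort is the grip in N (None keeps the last); returns when the fingers have stopped.
- arm.pause(seconds).
- arm.ik(position, orientation): joint angles nearest the present ones, or None.
- snapshot(name): name is "scene" or "top" or "wrist"; returns the picture (400x640x3 uint8, blue, green, red); there is no depth.
- camera_info(name): a dict with "fx", "fy", "cx", "cy" (pixels), "R" (3x3) and "t" (3): a world point X has camera coordinates R X + t; the wrist camera has in their place "T_tool_cam" (4x4, takes a point from camera to tool coordinates, whose origin is the TCP and whose axes are the flange's). Camera axes: x right, y down, z forward; pixel columns grow to the right and rows downward; lengths in m; the calibration is good to about 2 mm. The wrist camera is an equidistant fisheye: a pixel r from the principal point sees the ray r / f radians off the axis. A picture is of the moment at which its call begins: read the wrist's pose just before it. camera_info takes no time and is no camera call.
A pose or a line that the arm cannot do raises arm.MotionError and nothing moves.
- ticket.finish_job(): hands the job in; it is judged then, once.
Readings, each from a call of its own:
- arm.read_time(): time.
- arm.read_joint_positions(): joint angles.
- arm.read_dq(): joint speeds.
- arm.read_effort(): joint torques, N m.
- arm.read_tool_pos(): TCP position.
- arm.read_eef_rot(): TCP orientation.
- arm.read_ft_force(): force on the tool from outside, world axes, zero at the start.
- arm.read_wrist_torque(): the same for the moment, N m.
- arm.read_opening(): opening from 0.0 (shut) to 1.0 (fully open).
- arm.read_finger_force(): force on a finger pad.
Only numpy, scipy, OpenCV 4.12 (cv2) and the standard library are available. Lean on these libraries where they do the work, as an engineer would, in place of code of your own. Each camera call takes 0.05 s, during which the arm holds its last target. There are 200 camera calls.

### The job

Pull the tray fully out by its red handle and, with it out, stack all the wooden slats from the red mat on its deck as a crib: the first two flat on the orange stripes, the next two across them at the same spacing, and so on in alternating pairs (a leftover slat lies alone on top, crosswise to the layer below, over one of the stripes or midway between them). Then push the tray fully home so that the crib stands whole under the hanging engine; do not bump the engine with the robot and leave the other things on the bench where they are.

Things in the scene. Friction and masses are not known exactly. Their poses are not given: they have to be found in the camera images.
- slat1: wooden packing slat, 130 x 34 x 22 mm (x long, y wide, z high), lying flat on the fixed, 3 mm thick red mat (x 0.34 to 0.71 m, y -0.47 to -0.07 m from the robot base) at the start; origin at its centre. Weighs 50 to 90 g. Four to six slats are present; an absent one reads None from the start
- slat2: wooden packing slat, 130 x 34 x 22 mm (x long, y wide, z high), lying flat on the fixed, 3 mm thick red mat (x 0.34 to 0.71 m, y -0.47 to -0.07 m from the robot base) at the start; origin at its centre. Weighs 50 to 90 g. Four to six slats are present; an absent one reads None from the start
- slat3: wooden packing slat, 130 x 34 x 22 mm (x long, y wide, z high), lying flat on the fixed, 3 mm thick red mat (x 0.34 to 0.71 m, y -0.47 to -0.07 m from the robot base) at the start; origin at its centre. Weighs 50 to 90 g. Four to six slats are present; an absent one reads None from the start
- slat4: wooden packing slat, 130 x 34 x 22 mm (x long, y wide, z high), lying flat on the fixed, 3 mm thick red mat (x 0.34 to 0.71 m, y -0.47 to -0.07 m from the robot base) at the start; origin at its centre. Weighs 50 to 90 g. Four to six slats are present; an absent one reads None from the start
- slat5: wooden packing slat, 130 x 34 x 22 mm (x long, y wide, z high), lying flat on the fixed, 3 mm thick red mat (x 0.34 to 0.71 m, y -0.47 to -0.07 m from the robot base) at the start; origin at its centre. Weighs 50 to 90 g. Four to six slats are present; an absent one reads None from the start
- slat6: wooden packing slat, 130 x 34 x 22 mm (x long, y wide, z high), lying flat on the fixed, 3 mm thick red mat (x 0.34 to 0.71 m, y -0.47 to -0.07 m from the robot base) at the start; origin at its centre. Weighs 50 to 90 g. Four to six slats are present; an absent one reads None from the start
- tray (a joint): slide of the support tray, m: 0 = fully home under the engine, 0.34 = pulled fully out against its stop; it moves along the tray's y axis (towards -y as the value grows), takes about 4 N plus 10 N per m/s, and stays where it is left
- deck (a point): centre of the top face of the tray's dark steel deck, 170 x 170 mm, 30 mm above the table. Axes of the tray: x across it (away from the robot), y along the slide, pointing home towards the engine, z up. Two orange stripes, 34 mm wide, run along y over the deck at x = -40 and +40 mm: the places of the first two slats
- handle (a point): top of the tray's red handle, an upright square post 24 x 24 mm, free from 30 to 86 mm above the table, 200 mm from the deck's centre on the -y side (the side away from the engine); this point is the centre of its top face, 86 mm above the table, axes as the tray's
- engine: small engine hanging fixed from the stand; origin at the centre of its underside, 120 mm above the table (straight above the deck's centre when the tray is home), axes as the tray's; about 150 mm in x by 150 mm in y (with its side cover to -100 mm in x), 190 mm tall; the blue column that carries it stands at its x = 130 to 180 mm, 310 mm tall, and the tray runs on two fixed rails, 14 mm tall. Do not bump it with the robot
- slot_1a (a point): where the centre of a slat belongs: first layer, slat along the tray's y (on an orange stripe), at tray x = -40 mm, 11 mm above the deck; moves with the tray
- slot_1b (a point): where the centre of a slat belongs: first layer, slat along the tray's y (on an orange stripe), at tray x = 40 mm, 11 mm above the deck; moves with the tray
- slot_2a (a point): where the centre of a slat belongs: second layer, slat along the tray's x, at tray y = -40 mm, 33 mm above the deck; moves with the tray
- slot_2b (a point): where the centre of a slat belongs: second layer, slat along the tray's x, at tray y = 40 mm, 33 mm above the deck; moves with the tray
- slot_3a (a point): where the centre of a slat belongs: third layer, slat along the tray's y, at tray x = -40 mm, 55 mm above the deck; moves with the tray
- slot_3m (a point): where the centre of a slat belongs: third layer, slat along the tray's y, at tray x = 0 mm, 55 mm above the deck; moves with the tray; only for a single leftover slat
- slot_3b (a point): where the centre of a slat belongs: third layer, slat along the tray's y, at tray x = 40 mm, 55 mm above the deck; moves with the tray
- pail: bystander, leave it alone: white plastic pail, 120 mm across, 110 mm tall; origin at the centre of its underside
- tape: bystander, leave it alone: grey roll of tape, 100 mm across, 45 mm tall; origin at the centre of its underside
- wrench: bystander, leave it alone: steel wrench lying flat; origin at the centre of its underside
- bolt_jar: bystander, leave it alone: glass jar with a blue cap, 70 mm across, 90 mm tall; origin at the centre of its underside
Mind the look-alikes: they are no part of the job. Leave any yellow look-alike of the slat5 alone.

How it is judged:
By the outcome, as a careful person would: the job done as asked, in the order asked, and still so for the second after the job is handed in, with the robot touching nothing.
Of slat1, slat2, slat3, slat4, slat5, slat6 only 4 to 6 are there at a start; the rules pass over those that are not, and their reading is None.
At some moment in a run one of slat1, slat2, slat3, slat4, slat5, slat6 may be knocked a few centimetres aside while the robot is not near it.
Once in a run the grip may slacken for a moment while it holds something.
It also fails if it takes over 210 s, if anything falls off the work surface, if the arm or the gripper's body presses on something with over 40 N, if the wrist force passes 120 N, or if a joint passes its speed limit or range.

## Working session

There is one attempt and no reset: what is moved stays moved. The work goes in short steps, each a Python script; the robot and the scene stay as the last script left them, time stands still between calls to the robot, and variables do not carry over. Pictures are saved under pics/ and viewed, at most 14 in all, crops included, and the job is handed in when it is done.

```bash
ls; mkdir -p pics; python3 - <<'E'
from station import arm, snapshot, camera_info
import cv2
for n in ("scene","top"):
    cv2.imwrite(f"pics/{n}0.png",snapshot(n)); c=camera_info(n); print(n,{k:(v.tolist() if hasattr(v,'tolist') else v) for k,v in c.items()})
c=camera_info("wrist");print(c)
print(arm.read_time(),arm.read_tool_pos(),arm.read_eef_rot(),arm.read_opening())
E
```

```text
pics
scene {'fx': 364.5466824073544, 'fy': 364.5466824073544, 'cx': 317.39681182085104, 'cy': 202.95440991547264, 'R': [[-0.7720120697705184, -0.6355933046520755, 0.004302930407782023], [-0.6072757552642106, 0.7355841911935932, -0.30022001054951414], [0.187652661044076, -0.23438653704409254, -0.953860278057303]], 't': [0.43193982146789517, 0.3845955028396739, 1.0101939115242844]}
top {'fx': 514.2095790511568, 'fy': 514.2095790511568, 'cx': 322.01732742394245, 'cy': 202.26497560725812, 'R': [[-0.015219509382499294, -0.999837047266272, 0.00970800947769636], [-0.988537424143704, 0.013587539810982804, -0.15036335933070827], [0.15020694924498923, -0.011885187240762443, -0.9885831349576853]], 't': [-0.016856641550358587, 0.5620923665503567, 1.8297441617997505]}
{'fx': 309.70691628693146, 'fy': 309.70691628693146, 'cx': 320.04214368036276, 'cy': 198.31126725732537, 'T_tool_cam': array([[-4.08153756e-05, -9.62295226e-01, -2.72007164e-01,
         6.86830092e-02],
       [ 9.99999922e-01, -1.46376424e-04,  3.67791643e-04,
         8.24404785e-04],
       [-3.93739578e-04, -2.72007128e-01,  9.62295156e-01,
        -6.87670380e-02],
       [ 0.00000000e+00,  0.00000000e+00,  0.00000000e+00,
         1.00000000e+00]])}
0.1 [ 0.22198261 -0.61036382  0.30284635] [ 9.84823011e-01  1.73557610e-01 -2.19285369e-04 -1.15969939e-03] 0.9986882836596614
```

View pics/scene0.png

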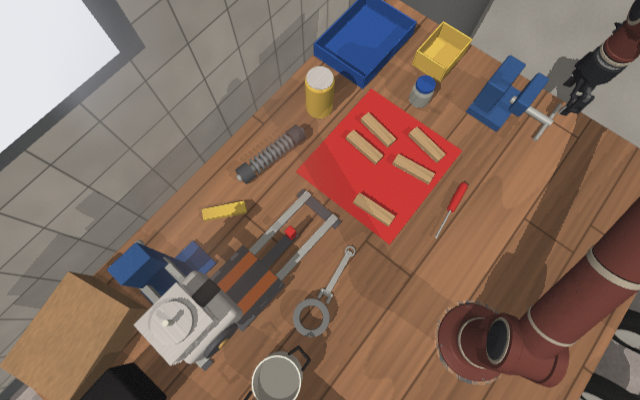

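View pics/top0.png

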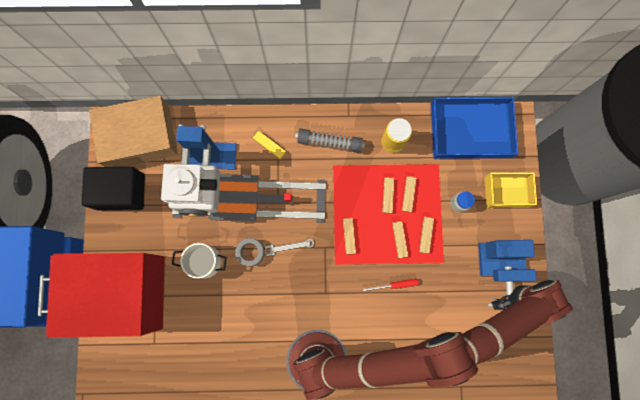

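Six... the scene image shows slats at about (378,129), (364,146), (427,144), (413,168) and (375,209): five, all on the mat. There is also a yellow look-alike off the mat at scene (224,210) and top (269,144), which I'll leave alone. The handle is at top (288,197).

```bash
cat > h.py <<'E'
from station import arm, snapshot, camera_info, ticket
import numpy as np, cv2
from scipy.spatial.transform import Rotation as Rot
def ray(cam,px):
    c=camera_info(cam) if isinstance(cam,str) else cam
    p=np.atleast_2d(np.asarray(px,float))
    d=np.c_[(p[:,0]-c['cx'])/c['fx'],(p[:,1]-c['cy'])/c['fy'],np.ones(len(p))]
    R=np.array(c['R']);t=np.array(c['t'])
    return -R.T@t, d@R
def cast(cam,px,z):
    o,d=ray(cam,px); return o+d*((z-o[2])/d[:,2])[:,None]
def proj(cam,X):
    c=camera_info(cam);q=np.atleast_2d(X)@np.array(c['R']).T+np.array(c['t'])
    return np.c_[q[:,0]/q[:,2]*c['fx']+c['cx'],q[:,1]/q[:,2]*c['fy']+c['cy']]
def hsv(im): return cv2.cvtColor(im,cv2.COLOR_BGR2HSV)
def wood(im): return cv2.inRange(hsv(im),(9,50,110),(24,175,255))
def region(cam,shape,pts):
    m=np.zeros(shape[:2],np.uint8); cv2.fillPoly(m,[proj(cam,pts).round().astype(int)],255); return m
MAT=np.array([[.34,-.47,.003],[.71,-.47,.003],[.71,-.07,.003],[.34,-.07,.003]])
def slats(cam='top',im=None,z=.025):
    """blobs on the mat: top face centre, long-axis angle, size (mm)"""
    im=snapshot(cam) if im is None else im
    big=cv2.resize(im,None,fx=4,fy=4,interpolation=cv2.INTER_CUBIC)
    m=wood(big)&cv2.resize(region(cam,im.shape,MAT),None,fx=4,fy=4,interpolation=cv2.INTER_NEAREST)
    m=cv2.morphologyEx(m,cv2.MORPH_OPEN,np.ones((7,7)))
    out=[]
    for c in cv2.findContours(m,cv2.RETR_EXTERNAL,cv2.CHAIN_APPROX_NONE)[0]:
        if cv2.contourArea(c)<1500: continue
        X=cast(cam,(c[:,0]+.5)/4-.5,z)
        (x,y),(w,h),a=cv2.minAreaRect((X[:,:2]*1000).astype(np.float32))
        if w<h: w,h,a=h,w,a+90
        out.append((x/1000,y/1000,np.deg2rad((a+90)%180-90),w,h))
    return sorted(out)
def down(yaw):  # tool z down, tool y along world angle yaw
    y=np.array([np.cos(yaw),np.sin(yaw),0]);z=np.array([0,0,-1.]);x=np.cross(y,z)
    return Rot.from_matrix(np.c_[x,y,z]).as_quat()
E
python3 - <<'E'
from h import *
for cam in('top','scene'):
    print(cam)
    for s in slats(cam): print(np.round(s,3))
im=snapshot('top');b=cv2.resize(im,None,fx=4,fy=4,interpolation=cv2.INTER_CUBIC);H=hsv(b)
o,d=ray('top',[0,0])
# handle top : red blob near (288,197)
for cam,(u,v) in (('top',(288,197)),('scene',(290,233))):
    im=snapshot(cam);H=hsv(im);m=cv2.inRange(H,(0,150,90),(6,255,255))|cv2.inRange(H,(174,150,90),(180,255,255))
    q=np.zeros_like(m);q[v-12:v+13,u-12:u+13]=m[v-12:v+13,u-12:u+13]
    ys,xs=np.nonzero(q);print(cam,'handle px',xs.mean(),ys.mean(),len(xs),cast(cam,[xs.mean(),ys.mean()],.08))
# stripes
for cam in('top','scene'):
    im=snapshot(cam);H=hsv(im);m=cv2.inRange(H,(5,150,60),(14,255,255))&region(cam,im.shape,[[.4,-.1,.03],[.75,-.1,.03],[.75,.45,.03],[.4,.45,.03]])
    cs=sorted(cv2.findContours(m,0,2)[0],key=cv2.contourArea)[-3:]
    for c in cs:
        X=cast(cam,c[:,0],.03);print(cam,cv2.contourArea(c),cv2.minAreaRect((X[:,:2]*1000).astype(np.float32)))
cv2.imwrite('pics/tr.png',cv2.resize(snapshot('top')[110:280,150:450],None,fx=2.6,fy=2.6,interpolation=cv2.INTER_CUBIC))
E
```

```text
top
[  0.424  -0.307   0.134 130.872  38.714]
[  0.44   -0.403  -0.175 131.716  39.2  ]
[ 4.40000e-01 -1.22000e-01  6.50000e-02  1.31171e+02  3.71460e+01]
[ 5.89000e-01 -2.69000e-01 -8.80000e-02  1.32474e+02  3.81100e+01]
[  0.592  -0.346  -0.17  132.926  38.534]
scene
[  0.426  -0.307   0.134 129.981  44.308]
[  0.443  -0.404  -0.176 131.629  45.596]
[ 4.4300e-01 -1.2300e-01  6.6000e-02  1.2992e+02  4.0345e+01]
[ 5.91000e-01 -2.70000e-01 -9.00000e-02  1.32184e+02  4.27340e+01]
[  0.594  -0.347  -0.164 133.411  43.843]
top handle px 287.11475409836066 196.95081967213116 61 [[0.57700895 0.09978476 0.08      ]]
scene handle px 290.29126213592235 232.04854368932038 103 [[0.57786984 0.09748945 0.08      ]]
top 0.5 ((579.5963134765625, -65.71965026855469), (171.06979370117188, 3.6969153881073), 0.18229179084300995)
top 296.5 ((626.58056640625, 281.15460205078125), (136.54464721679688, 33.639129638671875), 89.22504425048828)
top 304.0 ((548.64306640625, 285.76531982421875), (138.8000946044922, 33.213340759277344), 89.2017593383789)
scene 0.0 ((702.2106323242188, -78.39810943603516), (0.0, 0.0), 0.0)
scene 444.5 ((629.979248046875, 273.2728576660156), (125.76564025878906, 31.547283172607422), 88.0634994506836)
scene 493.0 ((550.3355712890625, 278.6914978027344), (129.5913848876953, 32.68920135498047), 86.91328430175781)
```

View pics/tr.png

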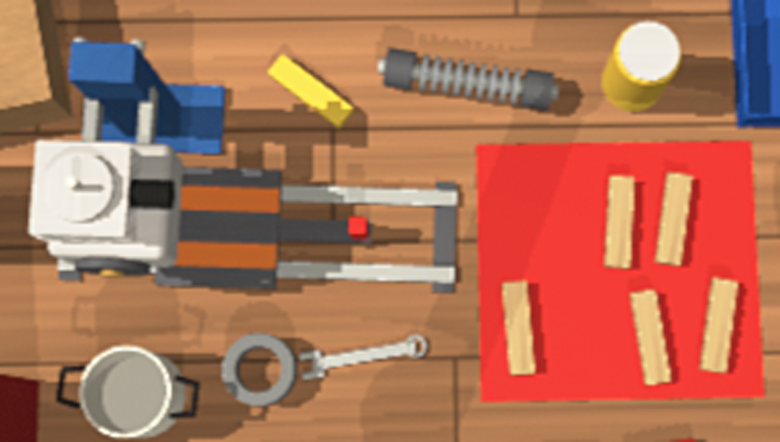

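Five slats are on the mat: crop (518,328), (620,220), (675,218), (650,322) and (720,325). The yellow bar at crop (310,90) is off the mat and is left alone. The tray looks partly out already. Next I fit the rail direction, then grip the handle and pull in small steps while watching force.

```bash
cat >> h.py <<'E'
def pick_yaw(p,yaw):
    """choose yaw or yaw+pi by the smaller joint travel"""
    q0=arm.read_joint_positions();best=None
    for a in (yaw,yaw+np.pi):
        q=arm.ik(list(p),list(down(a)))
        if q is None: continue
        c=np.abs(np.array(q)-q0).max()+ (5 if abs(q[6])>2.7 else 0)
        if best is None or c<best[0]: best=(c,a)
    return best[1]
E
python3 - <<'E'
from h import *
im=snapshot('top');H=hsv(im)
m=cv2.inRange(H,(0,0,140),(180,40,255))&region('top',im.shape,[[.45,-.05,.014],[.72,-.05,.014],[.72,.18,.014],[.45,.18,.014]])
for c in cv2.findContours(m,0,1)[0]:
    if cv2.contourArea(c)<60: continue
    l=np.zeros_like(m);cv2.drawContours(l,[c],-1,255,-1);ys,xs=np.nonzero(l)
    X=cast('top',np.c_[xs,ys],.014)[:,:2];vx,vy,x0,y0=cv2.fitLine(X.astype(np.float32),2,0,.01,.01).ravel()
    print('rail',x0,y0,np.rad2deg(np.arctan2(vy,vx))%180,X.min(0),X.max(0))
for p in([.577,.099,.116],[.565,-.13,.116],[.59,.3,.116]):
    for a in(87,-93,-3,177):
        q=arm.ik(p,list(down(np.deg2rad(a))));print(p,a,None if q is None else np.round(q,2))
E
```

```text
rail 0.5221356 0.071173556 87.06524 [ 0.50746129 -0.03203944] [0.53642297 0.18150966]
rail 0.6322078 0.05579542 86.624596 [ 0.61960302 -0.03747469] [0.64838702 0.18163388]
[0.577, 0.099, 0.116] 87 [ 0.18  0.84 -0.65  1.78  0.71  0.77  0.68]
[0.577, 0.099, 0.116] -93 [-0.24  0.75  0.05  1.79 -0.06  0.6  -1.77]
[0.577, 0.099, 0.116] -3 [-0.03  0.77 -0.28  1.79  0.34  0.63 -0.56]
[0.577, 0.099, 0.116] 177 [ 0.4   1.06 -1.15  1.77  1.1   1.11  1.94]
[0.565, -0.13, 0.116] 87 [ 0.56  0.83 -0.62  1.8   0.69  0.74  1.09]
[0.565, -0.13, 0.116] -93 [ 0.17  0.75  0.03  1.81 -0.04  0.59 -1.4 ]
[0.565, -0.13, 0.116] -3 [ 0.38  0.77 -0.31  1.8   0.36  0.63 -0.2 ]
[0.565, -0.13, 0.116] 177 [-0.08  0.79  0.44  1.82 -0.52  0.65 -2.52]
[0.59, 0.3, 0.116] 87 [-0.17  0.92 -0.62  1.55  0.64  0.89  0.5 ]
[0.59, 0.3, 0.116] -93 [-0.51  0.84  0.02  1.56 -0.02  0.74 -2.11]
[0.59, 0.3, 0.116] -3 [-0.27  0.88 -0.43  1.55  0.45  0.81 -0.92]
[0.59, 0.3, 0.116] 177 [ 0.04  1.13 -1.15  1.54  1.09  1.21  1.78]
```

```bash
python3 - <<'E'
from h import *
a=np.deg2rad(86.9);u=np.array([np.cos(a),np.sin(a),0]);q=list(down(a-np.pi))
h=np.array([.577,.0985,0])
arm.movep(list(h+[0,0,.26]),q)
arm.line_to(list(h+[0,0,.117]),.12)
arm.move_gripper(0.,60);print('open',arm.read_opening(),arm.read_finger_force(),arm.read_ft_force())
p0=np.array(arm.read_tool_pos());d=0
while d<.36:
    d+=.02 if d<.18 else .006
    arm.line_to(list(p0-u*d),.06)
    f=np.array(arm.read_ft_force());p=np.array(arm.read_tool_pos())
    print(round(d,3),f.round(1),((p0-p)@u).round(4),round(arm.read_opening(),3))
    if f@u>14: break
print(arm.read_time(),p)
cv2.imwrite('pics/out.png',snapshot('top')[90:300,140:480])
E
```

```text
open 0.27161425168415826 59.56319332122803 [-0.7571592  -1.23777604  3.52281745]
0.02 [ 0.1 -1.6  2.6] 0.0213 0.279
0.04 [ 0.3 -3.2  1.3] 0.0411 0.275
0.06 [ 1.6 -1.4  0. ] 0.0611 0.27
0.08 [ 3.4 -2.4 -1. ] 0.0809 0.274
0.1 [ 5.5 -1.1 -2.1] 0.1005 0.275
0.12 [ 4.7 -2.2 -3.9] 0.1203 0.274
0.14 [ 5.5 -1.9 -3.1] 0.1402 0.275
0.16 [ 5.9 -1.4 -2.7] 0.1601 0.276
0.18 [ 6.1 -1.1 -3.9] 0.1801 0.269
0.186 [ 5.6 -0.4 -3.6] 0.1852 0.272
0.192 [ 7.   0.7 -4.2] 0.191 0.275
0.198 [ 6.6 -0.6 -3.7] 0.1969 0.274
0.204 [ 6.8  0.1 -4.3] 0.2029 0.275
0.21 [ 6.6  0.1 -5.2] 0.2089 0.276
0.216 [ 5.5  0.2 -4.4] 0.2149 0.273
0.222 [ 5.9 -0.4 -3.2] 0.2208 0.274
0.228 [ 6.2  0.8 -4.8] 0.2268 0.271
0.234 [ 6.4  0.5 -4.2] 0.2328 0.276
0.24 [ 6.5  5.4 -3. ] 0.2357 0.272
0.246 [ 6.2 15.1 -4.4] 0.236 0.272
12.3833 [ 0.56572717 -0.1375984   0.11735963]
```

View pics/out.png

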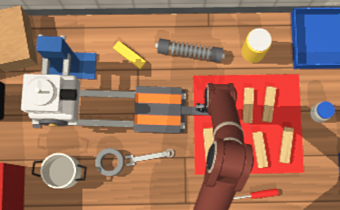

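Tray is against its stop after about 0.236 m (handle at about (0.566,-0.138)). Release it and measure the deck.

```bash
cat >> h.py <<'E'
def stripes(cam):
    im=cv2.resize(snapshot(cam),None,fx=4,fy=4,interpolation=cv2.INTER_CUBIC)
    P=[[.44,-.06,.03],[.72,-.06,.03],[.72,.18,.03],[.44,.18,.03]]
    m=np.zeros(im.shape[:2],np.uint8);cv2.fillPoly(m,[(proj(cam,P)*4).round().astype(int)],255)
    m&=cv2.inRange(hsv(im),(5,150,60),(14,255,255))
    for c in sorted(cv2.findContours(m,0,1)[0],key=cv2.contourArea)[-2:]:
        X=cast(cam,(c[:,0]+.5)/4-.5,.03);(x,y),(w,h),a=cv2.minAreaRect((X[:,:2]*1000).astype(np.float32))
        print(cam,np.round([x,y,w,h,a],1))
E
python3 - <<'E'
from h import *
arm.move_gripper(1.)
p=np.array(arm.read_tool_pos());arm.line_to([p[0],p[1],.26],.2)
q=arm.read_eef_rot();arm.movep([.5,-.40,.3],list(q))
for c in('top','scene'): stripes(c)
# handle
for cam in('top','scene'):
    im=cv2.resize(snapshot(cam),None,fx=4,fy=4,interpolation=cv2.INTER_CUBIC)
    cv2.imwrite(f'pics/o_{cam}.png',im)
    u,v=proj(cam,[[.566,-.138,.086]])[0];print(cam,'handle px guess',u,v)
from h import *
q=down(np.deg2rad(-93.1))
arm.movep([.577,.02,.33],list(q));print(arm.read_tool_pos(),arm.read_eef_rot())
cv2.imwrite('pics/w1.png',snapshot('wrist'))
E
```

```text
top [617.5  63.5 171.5  35.   87.3]
top [537.7  67.6 172.5  35.4  87.1]
scene [620.   58.7 168.8  33.6  87.4]
scene [540.1  62.5 168.9  33.6  87.4]
top handle px guess 353.8409734893595 198.83216019183092
scene handle px guess 345.78321948907086 173.40975860886394
[0.57720948 0.01790359 0.32977905] [ 9.99590331e-01 -2.86116475e-02 -7.80686984e-05  7.33550404e-04]
```

View pics/w1.png

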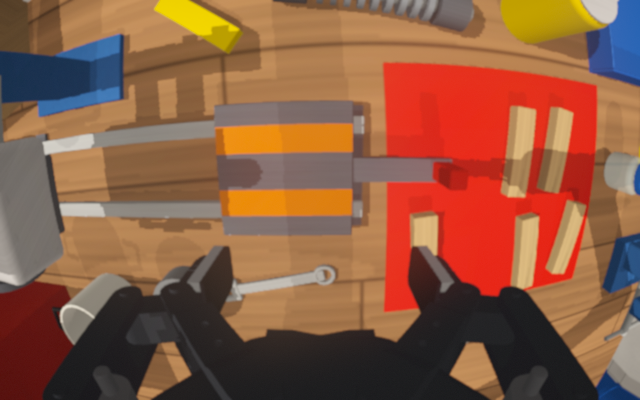

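The wrist picture shows the tray out: stripes at (288,138) and (288,203), handle (450,172). The five slats are clear of it; the rightmost, (567,238), appears turned. I'll cross-check with the wrist camera, then pick the first one.

```bash
cat >> h.py <<'E'
def wcast(px,z,pos,rot):
    c=camera_info('wrist');p=np.atleast_2d(np.asarray(px,float))-[c['cx'],c['cy']]
    r=np.linalg.norm(p,axis=1)+1e-9;th=r/c['fx'];d=np.c_[p/r[:,None]*np.sin(th)[:,None],np.cos(th)]
    T=np.array(c['T_tool_cam']);R=Rot.from_quat(rot).as_matrix()
    o=np.array(pos)+R@T[:3,3];d=d@(R@T[:3,:3]).T
    return o+d*((z-o[2])/d[:,2])[:,None]
DECK=np.array([.5785,.0625,.03]);A=np.deg2rad(87.2)
U=np.array([np.cos(A),np.sin(A),0]);V=np.array([U[1],-U[0],0])   # tray y, tray x
SLOT={'1a':(-.04,0,.011),'1b':(.04,0,.011),'2a':(0,-.04,.033),'2b':(0,.04,.033),'3m':(0,0,.055)}
def slot(n):
    x,y,z=SLOT[n];return DECK+V*x+U*y+[0,0,z],(A if n[0] in '13' else A-np.pi/2)
def find(near=None):
    """slats by top camera, merged with scene"""
    t=slats('top');s=slats('scene');out=[]
    for a in t:
        if not(110<a[3]<150 and 28<a[4]<50): continue
        b=[b for b in s if np.hypot(a[0]-b[0],a[1]-b[1])<.012 and 110<b[3]<150]
        out.append((np.array(a)+b[0])/2 if b else np.array(a)+[.001,0,0,0,0])
    return out
def pick(s):
    x,y,a=s[:3]; yaw=pick_yaw([x,y,.08],a+np.pi/2)
    arm.move_gripper(.7)
    arm.movep([x,y,.22],list(down(yaw)));arm.line_to([x,y,.12],.2);arm.line_to([x,y,.078],.06)
    arm.move_gripper(0.,70);o=arm.read_opening();print('grip',round(o,3),round(arm.read_finger_force(),1))
    arm.line_to([x,y,.2],.15);arm.pause(.3)
    print('lifted',round(arm.read_opening(),3),round(arm.read_finger_force(),1),arm.read_time())
    return yaw,a
def place(n):
    c,ang=slot(n);yaw=pick_yaw(c+[0,0,.07],ang+np.pi/2);q=list(down(yaw))
    arm.movep([c[0],c[1],.22],q)
    print('above',round(arm.read_opening(),3),round(arm.read_finger_force(),1))
    z=c[2]+.064
    arm.line_to([c[0],c[1],z+.01],.1);arm.pause(.3);f0=arm.read_ft_force()[2]
    for dz in(.006,.004,.002,.001,0,-.001):
        arm.line_to([c[0],c[1],z+dz],.03);arm.pause(.1);f=arm.read_ft_force()[2]-f0
        if f>4: break
    print('contact dz',dz,'f',round(f,1),'open',round(arm.read_opening(),3))
    arm.move_gripper(.62);arm.line_to([c[0],c[1],.22],.15);print('t',arm.read_time())
E
python3 - <<'E'
from h import *
pos=arm.read_tool_pos();rot=arm.read_eef_rot()
im=cv2.resize(snapshot('wrist'),None,fx=2,fy=2,interpolation=cv2.INTER_CUBIC)
m=cv2.inRange(hsv(im),(5,190,120),(15,255,255));m[:180]=0;m[460:]=0;m[:,:400]=0;m[:,740:]=0
for c in sorted(cv2.findContours(m,0,1)[0],key=cv2.contourArea)[-2:]:
    X=wcast((c[:,0]+.5)/2-.5,.03,pos,rot);print('wrist',np.round([*cv2.minAreaRect((X[:,:2]*1000).astype(np.float32))[0],*cv2.minAreaRect((X[:,:2]*1000).astype(np.float32))[1]],1))
for s in find(): print(np.round(s,3))
E
```

```text
wrist [622.4 135.8  15.4  32. ]
wrist [539.4  63.6 167.3  32.3]
[  0.426  -0.307   0.136 131.027  38.777]
[  0.441  -0.403  -0.178 131.182  39.287]
[ 4.4200e-01 -1.2200e-01  6.8000e-02  1.3057e+02  3.8898e+01]
[ 5.90000e-01 -2.69000e-01 -8.80000e-02  1.31808e+02  3.81620e+01]
[  0.593  -0.346  -0.17  133.138  38.38 ]
```

```bash
cat > cyc.py <<'E'
from h import *
import sys
n,x,y=sys.argv[1],float(sys.argv[2]),float(sys.argv[3])
S=find();s=min(S,key=lambda s:np.hypot(s[0]-x,s[1]-y));print(len(S),np.round(s,3))
assert np.hypot(s[0]-x,s[1]-y)<.07
pick(s);place(n)
E
python3 cyc.py 1a .442 -.122
python3 - <<'E'
from h import *
cv2.imwrite('pics/p1.png',cv2.resize(np.vstack([snapshot('top')[110:280,250:480],snapshot('scene')[90:260,270:500]]),None,fx=1.7,fy=1.7))
E
```

```text
5 [ 4.41000e-01 -1.22000e-01  6.80000e-02  1.30585e+02  3.89170e+01]
grip 0.386 70.5
lifted 0.385 69.9 21.425
above 0.382 69.8
contact dz 0 f 7.0 open 0.38
t 26.8167
```

View pics/p1.png

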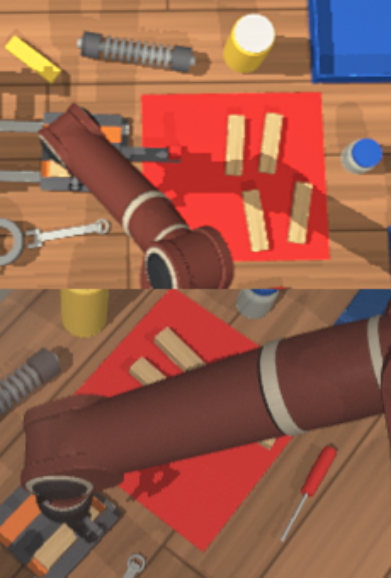

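The top view shows slat 1 on the near stripe at (60,175) and the other four slats undisturbed. Next is 1b.

```bash
cat >> h.py <<'E'
def deckslats(z,lo=25):
    """wood blobs over the deck as seen by top and scene, in tray coords (mm) for faces at height z"""
    for cam in('top','scene'):
        im=cv2.resize(snapshot(cam),None,fx=4,fy=4,interpolation=cv2.INTER_CUBIC)
        P=[DECK+V*a*.1+U*b*.1+[0,0,z-.03] for a,b in((-1,-1),(1,-1),(1,1),(-1,1))]
        m=np.zeros(im.shape[:2],np.uint8);cv2.fillPoly(m,[(proj(cam,P)*4).round().astype(int)],255)
        m&=cv2.inRange(hsv(im),(11,50,130),(24,165,255));m=cv2.morphologyEx(m,cv2.MORPH_OPEN,np.ones((7,7)))
        for c in cv2.findContours(m,0,1)[0]:
            if cv2.contourArea(c)<1500: continue
            X=cast(cam,(c[:,0]+.5)/4-.5,z)-DECK;T=np.c_[X@V,X@U]*1000
            (x,y),(w,h),a=cv2.minAreaRect(T.astype(np.float32))
            print(cam,np.round([x,y,w,h,a],1))
E
python3 cyc.py 1b .426 -.307
python3 - <<'E'
from h import *
arm.movep([.5,-.36,.26],list(down(-np.pi/2)))
deckslats(.052)
for s in find(): print(np.round(s,3))
cv2.imwrite('pics/p2.png',cv2.resize(np.vstack([snapshot('top')[140:260,250:480],snapshot('scene')[130:300,200:430]]),None,fx=1.9,fy=1.9))
E
```

```text
4 [  0.426  -0.307   0.139 131.419  38.748]
grip 0.382 70.6
lifted 0.382 70.0 31.8167
above 0.382 70.0
contact dz 0 f 6.0 open 0.38
t 37.8833
top [-92.5   1.4 200.4  18.9  87.9]
top [-41.6   2.9  39.6 132.5   0.3]
top [ 38.3   2.1 133.3  39.6  89.7]
top [ 89.6 -11.2 175.4  29.2  88.4]
scene [-90.4  -0.  201.   17.2  89.9]
scene [-39.3  -1.1  36.  135.3   0.4]
scene [ 40.3  -1.8  37.1 135.2   0.7]
scene [ 87.3 -12.1 177.3  29.2  89.8]
[ 5.90000e-01 -2.69000e-01 -8.80000e-02  1.31987e+02  4.03790e+01]
[  0.593  -0.346  -0.167 132.704  41.283]
```

View pics/p2.png

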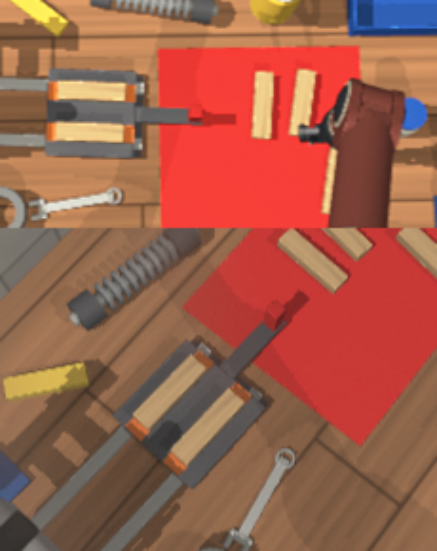

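Both slats sit on the stripes, at (90,92) and (90,132), within about 1 mm. Now layer 2.

```bash
python3 cyc.py 2a .59 -.269 && python3 cyc.py 2b .593 -.346 && python3 - <<'E'
from h import *
arm.movep([.62,-.30,.26],list(down(-np.pi/2)))
deckslats(.074)
for s in find(): print(np.round(s,3))
cv2.imwrite('pics/p3.png',cv2.resize(np.vstack([snapshot('top')[140:260,250:480],snapshot('scene')[130:300,200:430]]),None,fx=1.9,fy=1.9))
E
```

```text
2 [ 5.90000e-01 -2.69000e-01 -8.80000e-02  1.32257e+02  4.03860e+01]
grip 0.375 72.1
lifted 0.376 71.7 43.85
above 0.379 71.7
contact dz 0 f 5.7 open 0.382
t 49.1417
2 [  0.593  -0.346  -0.17  133.138  38.112]
grip 0.381 72.5
lifted 0.384 72.1 53.975
above 0.379 72.1
contact dz 0 f 5.2 open 0.381
t 59.7917
top [-10.2   1.7 131.  154.9  89.7]
top [ 85.9 -12.3 173.9  33.1  89.7]
scene [ -8.1   2.2 131.5 152.   89.4]
scene [ 81.9  -9.9 181.4  40.5  89.9]
```

View pics/p3.png

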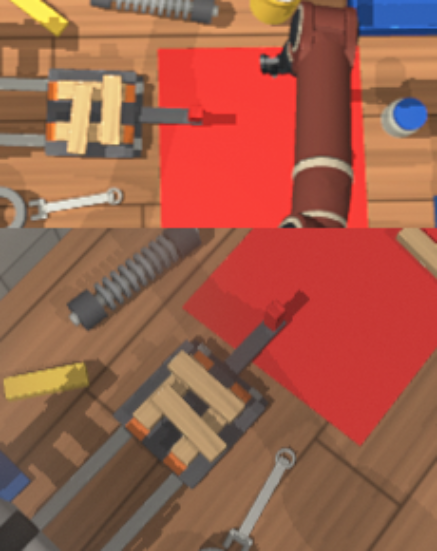

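The top view shows the 2b slat (80,118) sitting about 15–20 mm too far towards the robot compared with 2a (112,110). I'll measure each one and mend it.

```bash
cat >> h.py <<'E'
def layer(z,y0,y1,x0=-.12,x1=.12,v0=178):
    """bright wood top face limited to a tray window (m)"""
    r=[]
    for cam in('top','scene'):
        im=cv2.resize(snapshot(cam),None,fx=4,fy=4,interpolation=cv2.INTER_CUBIC)
        P=[DECK+V*a+U*b+[0,0,z-.03] for a,b in((x0,y0),(x1,y0),(x1,y1),(x0,y1))]
        m=np.zeros(im.shape[:2],np.uint8);cv2.fillPoly(m,[(proj(cam,P)*4).round().astype(int)],255)
        m&=cv2.inRange(hsv(im),(11,50,v0),(24,165,255));m=cv2.morphologyEx(m,cv2.MORPH_OPEN,np.ones((9,9)))
        c=max(cv2.findContours(m,0,1)[0],key=cv2.contourArea)
        X=cast(cam,(c[:,0]+.5)/4-.5,z)-DECK;T=np.c_[X@V,X@U]*1000
        (x,y),(w,h),a=cv2.minAreaRect(T.astype(np.float32));print(cam,np.round([x,y,w,h,a],1));r.append((x,y))
    return np.mean(r,0)/1000
E
python3 - <<'E'
from h import *
for v in(130,165,185):
    print(v,'2b');layer(.074,.02,.064,v0=v);print('2a');layer(.074,-.064,-.02,v0=v)
cv2.imwrite('pics/p4.png',cv2.resize(np.hstack([snapshot('top')[165:235,265:340],snapshot('scene')[175:265,245:345][:70,:75]]),None,fx=5,fy=5,interpolation=cv2.INTER_CUBIC))
E
```

```text
130 2b
top [-1.690e+01  4.340e+01  1.412e+02  4.480e+01  1.000e-01]
scene [-15.5  42.   44.2 135.7  90. ]
2a
top [ -0.6 -40.6  45.2 135.2  89.9]
scene [  1.7 -42.2 131.4  44.3   0. ]
165 2b
top [-1.67e+01  4.34e+01  1.38e+02  4.48e+01  1.00e-01]
scene [-1.530e+01  4.200e+01  1.332e+02  4.410e+01  1.000e-01]
2a
top [ -0.8 -37.8  39.7 132.   89.9]
scene [  1.5 -41.   34.2 128.6  89.8]
185 2b
top [-1.700e+01  4.340e+01  1.374e+02  4.480e+01  1.000e-01]
scene [-43.6  26.9  15.3  73.5  86.7]
2a
top [ -0.6 -37.3  38.8 131.6  89.9]
scene [-28.  -33.5  15.9  67.4  89.1]
```

View pics/p4.png

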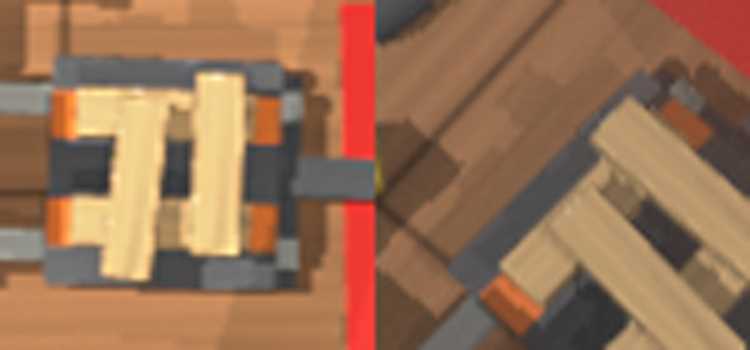

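The crop shows 2b at about (135,187), turned roughly 3° and about 16 mm too close to 2a (218,163). It may have been knocked or slipped. I'll regrip it from its end points and put it back in slot 2b.

```bash
cat > fix.py <<'E'
from h import *
f=lambda x,y:cast('top',[265+(x+.5)/5-.5,165+(y+.5)/5-.5],.074)[0]
for n,lo,hi in(('2a',(216,253),(219,73)),('2b',(127,278),(143,96))):
    L,H=f(*lo),f(*hi);C=(L+H)/2;d=H-L;ang=np.arctan2(d[1],d[0]);T=C-DECK
    print(n,'tray mm',np.round([T@V*1000,T@U*1000,np.linalg.norm(d)*1000],1),'ang rel',np.rad2deg(ang-(A-np.pi/2)))
c=C+V*.0015-U*.001
yaw=pick_yaw([*c[:2],.127],ang+np.pi/2)
arm.move_gripper(.56);arm.movep([*c[:2],.24],list(down(yaw)));arm.line_to([*c[:2],.16],.2)
f0=arm.read_ft_force()[2];arm.line_to([*c[:2],.127],.03);print('touch?',arm.read_ft_force()[2]-f0)
arm.move_gripper(0.,70);print(arm.read_opening(),arm.read_finger_force())
arm.line_to([*c[:2],.2],.1);print(arm.read_opening(),arm.read_finger_force())
cv2.imwrite('pics/w_lift.png',snapshot('wrist'))
place('2b')
arm.movep([.62,-.30,.26],list(down(-np.pi/2)))
cv2.imwrite('pics/p5.png',cv2.resize(np.hstack([snapshot('top')[165:235,265:340],snapshot('scene')[175:265,245:345][:70,:75]]),None,fx=5,fy=5,interpolation=cv2.INTER_CUBIC))
print('2b');layer(.074,.015,.07,v0=165);print('2a');layer(.074,-.07,-.015,v0=165)
E
python3 fix.py
```

```text
2a tray mm [ -0.3 -37.6 130.7] ang rel 1.2186446663551518
2b tray mm [-19.7  20.7 132.2] ang rel -2.5298576427719035
touch? 0.3472132047506533
0.3817531042138502 70.04673600196838
0.3778633037475434 69.53966975212097
above 0.378 69.5
contact dz 0 f 5.9 open 0.38
t 71.4083
2b
top [ -2.9  43.8 130.7  50.8   2. ]
scene [ -0.3  45.1  46.4 127.8  89.1]
2a
top [ -0.8 -35.4 132.   44.7   0.2]
scene [  1.5 -41.   34.3 128.6  89.8]
```

View pics/p5.png

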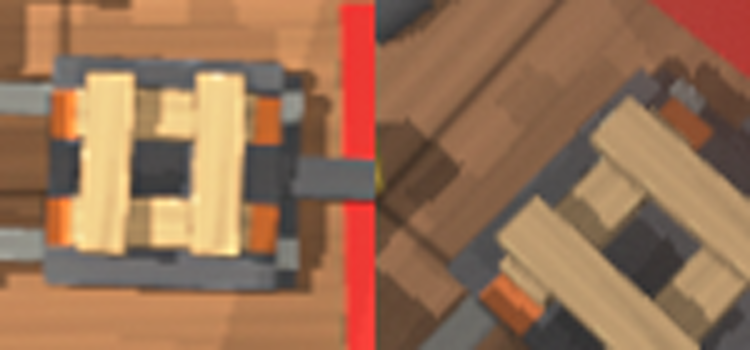

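Layer 2 is now straight, at (107,163) and (218,163). Now the last slat goes to 3m.

```bash
python3 -c "
from h import *
arm.movep([.6,.05,.28],list(down(-np.pi/2)))" && python3 cyc.py 3m .441 -.403 && python3 - <<'E'
from h import *
arm.movep([.62,-.30,.26],list(down(-np.pi/2)))
print('3m');layer(.096,-.1,.1,-.03,.03,v0=165)
print('mat left',[np.round(s,3) for s in find()])
cv2.imwrite('pics/p6.png',cv2.resize(np.hstack([snapshot('top')[165:235,265:340],snapshot('scene')[165:235,245:335]]),None,fx=4.7,fy=4.7,interpolation=cv2.INTER_CUBIC))
E
```

```text
1 [  0.441  -0.403  -0.176 131.632  39.308]
grip 0.381 71.6
lifted 0.381 71.1 79.7583
above 0.38 71.0
contact dz 0 f 7.4 open 0.385
t 85.325
3m
top [  1.5   2.8 132.4  61.1  90. ]
scene [ 7.900e+00 -8.000e-01  4.740e+01  1.294e+02  1.000e-01]
mat left []
```

View pics/p6.png

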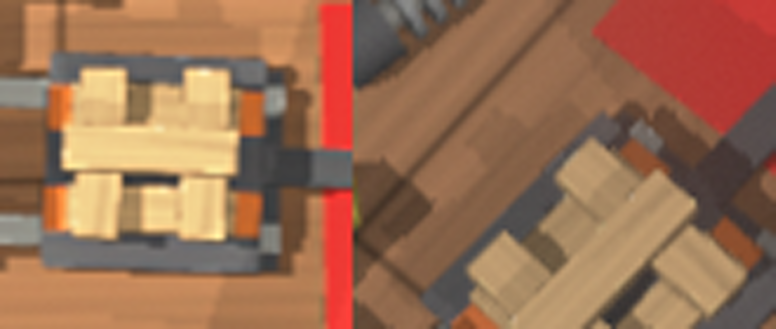

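The crib is complete: 3m at (150,150), centred over straight layers, and no slats are left on the mat. Push the tray home by the handle.

```bash
python3 - <<'E'
from h import *
a=np.deg2rad(87.05);u=np.array([np.cos(a),np.sin(a),0]);q=list(down(a-np.pi))
h=np.array([.567,-.1376,0])
arm.move_gripper(1.);arm.movep(list(h+[0,0,.24]),q);arm.line_to(list(h+[0,0,.117]),.12)
arm.move_gripper(0.,60);print('open',arm.read_opening(),arm.read_ft_force())
p0=np.array(arm.read_tool_pos());d=0
for d in (.06,.30,.32,.33,.335,.338,.341,.344,.347,.35,.353):
    arm.line_to(list(p0+u*d),.06 if d<.31 else .03)
    f=np.array(arm.read_ft_force());p=np.array(arm.read_tool_pos())
    print(d,f.round(1),((p-p0)@u).round(4),round(arm.read_opening(),3))
    if f@u<-14: break
arm.move_gripper(1.);p=np.array(arm.read_tool_pos());arm.line_to([p[0],p[1],.24],.12)
arm.movep([.45,-.25,.3],q)
print(arm.read_time())
cv2.imwrite('pics/p7.png',cv2.resize(np.hstack([snapshot('top')[130:260,140:340],snapshot('scene')[220:380,110:330][:130]]),None,fx=1.85,fy=1.85,interpolation=cv2.INTER_CUBIC))
E
```

```text
open 0.27525224151147387 [-0.45017344  1.92805585  3.69910743]
0.06 [-2.5  0.   5. ] 0.0608 0.274
0.3 [-4.9 -2.7  7.8] 0.2994 0.277
0.32 [-4.6 -1.9  6.1] 0.3202 0.272
0.33 [-4.5 -0.6  6.3] 0.3307 0.271
0.335 [-4.8 -0.9  5.9] 0.3355 0.274
0.338 [-4.7 -0.9  7.1] 0.3383 0.27
0.341 [-5.1 -3.9  8.6] 0.3399 0.272
0.344 [-7.2 -8.9 11.5] 0.3402 0.272
0.347 [ -8.1 -13.2  13.9] 0.3404 0.274
0.35 [ -8.7 -17.4  15. ] 0.3407 0.277
101.6667
```

View pics/p7.png

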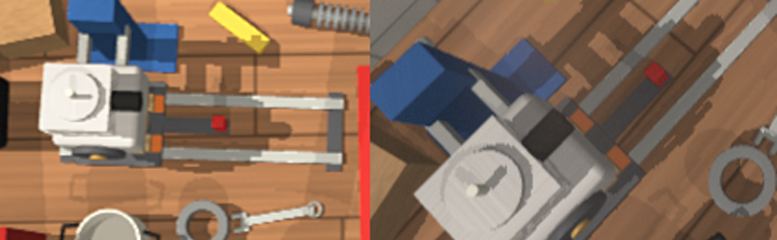

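The tray is at its home stop, with 0.340 m of travel. One tilted wrist look under the engine to check the crib before handing in.

```bash
python3 - <<'E'
from h import *
R=Rot.from_rotvec([np.deg2rad(45),0,0])*Rot.from_quat(down(np.deg2rad(-93)))
for p in([.55,.0,.24],[.5,-.02,.24],[.5,-.05,.28]):
    try: arm.movep(p,list(R.as_quat()));print(p);break
    except arm.MotionError as e: print(e)
cv2.imwrite('pics/w8.png',snapshot('wrist'))
E
```

```text
[0.55, 0.0, 0.24]
```

View pics/w8.png

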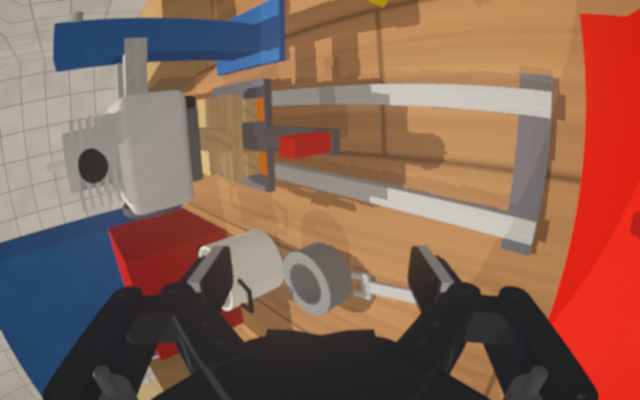

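The crib stands straight under the engine at (228,135), and nothing else was disturbed. Handing in.

```bash
python3 -c "
from h import *
print(ticket.finish_job(),arm.read_time())"
```

```text
the job is handed in; nothing more can be done
the job is handed in; nothing more can be done
```

The job is handed in: all five slats are cribbed on the deck (two, two crosswise, one on top), the tray is fully home under the engine, and the engine and bystanders were not bumped or moved as far as the pictures show; one second-layer slat that had shifted was put back in place.

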